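Lock the clamp bar of a grain sieve shaker

TASK

Close the sieve shaker: swing its clamp bar across the sieve stack until it is fully home against the yellow stop, then take the red-handled lock pin from the grey stand and put it down through the eye of the bar into the latch post, all the way until its collar sits on the bar. Let go of it, and leave the blue-handled pin in the stand and the jar, dish and brush where they are.

Things in the scene. Friction and masses are not known exactly. Their poses are not given: they have to be found in the camera images.
- shaker: fixed sieve shaker: blue base 170 (x) x 290 (y) x 60 mm high carrying a round stack of metal sieves, 128 mm across, top 141 mm above the bench; origin at the centre of the underside, z up. The clamp bar's pivot post stands at its y = +95 mm, the square grey latch post (44 x 44 mm, top 148 mm above the bench) at its y = -95 mm, with a yellow stop lug, 160 mm high, on the +x side of the latch post
- clamp_bar (a joint): angle (rad) of the aluminium clamp bar about its vertical pivot: 0 = home, lying across the stack against the stop with its eye over the latch hole (hard end of travel); it grows up to 1.6 as the free end swings away towards the shaker's -x side, so closing turns it anticlockwise seen from above. It stays where it is left; about 2 N at the knob moves it
- bar_pivot (a point): point on the pivot axis of the clamp bar, level with the bar's top face (160 mm above the bench); the bar is 10 mm thick, 28 mm wide
- bar_knob (a point): centre of the top of the green upright knob on the bar: a cylinder 24 mm across and 45 mm high standing on the bar's top face, 95 mm from the pivot axis; moves with the bar
- bar_eye (a point): centre of the eye in the bar's free end, at the bar's top face (160 mm above the bench), 190 mm from the pivot axis; round vertical through hole, 15 mm across, chamfered, in a 44 x 44 x 10 mm end plate; moves with the bar
- latch_hole (a point): centre of the mouth of the hole in the top of the latch post, 148 mm above the bench; vertical hole 15 mm across, 55 mm deep; right under the bar's eye when the bar is home
- pin_stand: fixed grey block 64 (x) x 150 (y) x 64 mm high, origin at the centre of its underside, with two vertical holes at its y = +45 and -45 mm; the two pins stand in them, either way round
- lock_pin: lock pin with a red handle, about 90 g, standing upright in the stand. Origin at the tip (lower end), z along the pin towards the handle. Steel shaft 12 mm across and 55 mm long with a tapered tip, then a steel collar 28 mm across and 5 mm thick (55 to 60 mm from the tip), then a round red handle 20 mm across and 50 mm long (60 to 110 mm from the tip). In the stand the collar rests on the block, 64 mm above the bench, so the tip is 9 mm above the bench
- spare_pin: pin of the same form with a blue handle and a shorter shaft, 40 mm; origin at the tip; not to be used, stays in the stand
- sample_jar: closed glass jar, 68 mm across, 100 mm high, origin at the centre of its underside; leave alone
- sample_dish: white dish, 96 mm across, 35 mm high, origin at the centre of its underside; leave alone
- sieve_brush: hand brush lying on the bench beyond the work, wooden handle along its x; leave alone
Mind the look-alikes: they are no part of the job. What is shaped like the lock_pin but black is not meant.

How it is judged:
By the outcome, as a careful person would: the job done as asked, in the order asked, and still so for the second after the job is handed in, with the robot touching nothing.
It also fails if it takes over 61 s, if anything falls off the work surface, if the arm or the gripper's body presses on something with over 40 N, if the wrist force passes 120 N, or if a joint passes its speed limit or range.

ROBOT

A 7-joint arm with a two-finger parallel gripper is mounted at the origin on the work surface. World frame = base frame: x ahead of the robot, y to its left, z up, the work surface at z = 0. Lengths are in m, angles in rad, forces in N, time in s.
With the tool pointing down it reaches from about 0.4 to 0.85 m from the base axis. Payload 4.5 kg.
Tool frame: the origin (TCP) lies at the very end of the fingers, on their centre line; the grasp point (between the pads) lies 19 mm behind it; x points along the fingers, z is the direction in which the jaws open and shut, and the axes are right-handed (so a half turn about x gives the same grasp; the last joint's range is limited). The gripper opens to 85 mm and grips with 20 to 120 N. Pads are 22 mm wide; open, the fingers measure 114 mm over their backs; the gripper's body (76 mm by 85 mm) begins 54 mm behind the grasp point. The pads swing forward as they close: fully open they stand 13 mm farther back than shut.
Start: joints at [-1.109, 0.689, -0.195, 1.565, 0.157, 0.902, -0.215], TCP at [0.259, 0.569, 0.231] pointing down, gripper open.
Joint ranges: [-3.01, 3.01], [-0.46, 2.08], [-1.47, 1.51], [0.13, 2.56], [-1, 4.14], [0.04, 2.09], [-2.66, 2.66]. Speed limits (rad/s): [2.57, 2.57, 3.14, 3.14, 3.14, 3.14, 3.14].

INTERFACE

Orientations are given as a rotation vector (axis times angle).
In Python, from cell import manip, snapshot, models gives the robot as it stands.
- The arm moves only by the tool arm_command, never from a script. Its arguments are lists of equal length, an entry for each row: "gripper": the opening, from -1 (shut) to 1 (fully open), so that 0 is half open; "translation": the shift along the tool's x, y, z in mm, a list of three; "twist": the turn, a rotation vector about the tool's x, y, z in rad, a list of three. A call has 1 to 12 rows; each row shifts and turns the commanded pose from where the row before left it, along the tool's axes as they then stand; what a row does not reach is not made up. A row lasts 1/8 s, in which the tool goes at most 62.5 mm and 10.7 degrees, less where a joint would pass 70% of its speed; a pose out of reach is approached as far as the arm can. A call with a gripper value outside its range is refused whole. The fingers move at their own pace and stop on an object; the grip force is fixed at half the most. Time passes only in rows, so rows that do not move let the fingers close. It gives the time, the measured TCP pose, the force and the opening at its end, in the units of the state.
- manip.observe(): the state, without advancing time (a new reading comes with each control period).
- snapshot(name): name is "scene" or "top"; returns a dict with "frame" (384x512x3 uint8, red, green, blue), "depth" (384x512 float32, m along the optical axis (not along the pixel's ray), 0 where there is no reading), "fx", "fy", "cx", "cy" (pixels), "extrinsics" (4x4, takes a point from world to camera coordinates). Camera axes: x right, y up, looking along -z (the intrinsics and any distortion apply to the point x, -y, -z); pixel columns grow to the right and rows downward; lengths in m; the calibration is good to about 2 mm. A picture is of the moment at which its call begins.
- manip.job_done(): hands the job in, once; it reports no verdict.
Trained networks look in a picture, given as the dict that the camera call returned (one of the last four; its "shot" number tells which), for a name from the list of things; names that differ only in an ending like _2 or _b are one class to them, and where a whole thing is asked for, a point or a joint stands for the part that bears it (a point fixed in the world has none). Each returns a list of dicts, best first, with "conf" (0 to 1); they miss things now and then, are a little off and sometimes report something else, mostly with a low value. They report only what shows in the picture. A call takes as long as a camera call. They do not tell look-alikes from the thing itself.
- models.boxes_of(picture, target): "location" ([column, row] in pixels, amid what is visible of it).
- models.cut_out(picture, target): "pixels" (384x512 bool, what is visible of it) and "location" ([column, row] in pixels, amid what is visible of it).
The state is a dict: "clock": time; "joint_positions": joint angles; "joint_velocities": joint speeds; "effort": joint torques, N m; "eef_pos": TCP position; "tool_rot": TCP orientation; "ft_force": force on the tool from outside, world axes, zero at the start; "torque": the same for the moment, N m; "opening": opening from 0.0 (shut) to 1.0 (fully open).
Only numpy, scipy, OpenCV 4.12 (cv2) and the standard library are available. Lean on these libraries where they do the work, as an engineer would, in place of code of your own. Each camera call takes 0.05 s, during which the arm holds its last target.

## Working session

There is one attempt and no reset: what is moved stays moved. The work goes in short steps, Python scripts to look and compute and a tool call to move; the robot and the scene stay as the last step left them, time stands still between calls to the robot, and variables do not carry over. Pictures are saved under pics/ and viewed, and the job is handed in when it is done.

Besides the shell and the picture viewer there is one more tool, called after "Emit:" by a JSON object that holds its "api" and its "payload", one argument or row to a line. arm_command: Moves the arm, as the interface text tells. Its arguments: {"type":"object","properties":{"gripper":{"type":"array"},"translation":{"type":"array"},"twist":{"type":"array"}},"required":["gripper","translation","twist"]}

```bash
mkdir -p pics; ls
cat > h.py <<'E'
import numpy as np, cv2
from cell import manip, snapshot, models
from scipy.spatial.transform import Rotation as R
def ray(p,uv):
    T=np.array(p["extrinsics"]); Rw=T[:3,:3].T; c=-Rw@T[:3,3]
    d=np.array([(uv[0]-p["cx"])/p["fx"],-(uv[1]-p["cy"])/p["fy"],-1.0])
    return c,Rw@d
def atz(p,uv,z):
    c,d=ray(p,uv); return c+d*(z-c[2])/d[2]
def dep(p,uv):
    c,d=ray(p,uv); return c+d*p["depth"][int(round(uv[1])),int(round(uv[0]))]
def cloud(p):
    v,u=np.mgrid[:384,:512]; T=np.array(p["extrinsics"]); Rw=T[:3,:3].T; c=-Rw@T[:3,3]
    D=p["depth"]; pc=np.stack([(u-p["cx"])/p["fx"]*D,-(v-p["cy"])/p["fy"]*D,-D],-1)
    return pc@Rw.T+c
def tri(p1,u1,p2,u2):
    c1,d1=ray(p1,u1);c2,d2=ray(p2,u2)
    A=np.stack([d1,-d2],1); s=np.linalg.lstsq(A,c2-c1,rcond=None)[0]
    a=c1+s[0]*d1;b=c2+s[1]*d2
    return (a+b)/2,np.linalg.norm(a-b)
def proj(p,X):
    T=np.array(p["extrinsics"]);q=T[:3,:3]@np.array(X)+T[:3,3]
    return p["cx"]+p["fx"]*q[0]/-q[2], p["cy"]-p["fy"]*q[1]/-q[2]
def save(n,im): cv2.imwrite(f"pics/{n}.png",im[...,::-1])
E
python3 - <<'E'
from h import *
import pickle
s=manip.observe()
print({k:np.round(v,3).tolist() for k,v in s.items()})
P={}
for n in("scene","top"):
    p=snapshot(n);P[n]=p;save(n+"0",p["frame"]); print(n,p.keys(),np.round(p["extrinsics"],3).tolist(),p["fx"],p.get("dist"))
    for t in["lock_pin","spare_pin","clamp_bar","bar_knob","bar_eye","bar_pivot","latch_hole","pin_stand","shaker","sample_jar","sample_dish","sieve_brush"]:
        r=models.boxes_of(p,t)
        print(t,[(round(x["conf"],2),np.round(x["location"]).tolist(),np.round(dep(p,x["location"]),3).tolist()) for x in r[:5]])
pickle.dump(P,open("P0.pkl","wb"))
E
```

```text
pics
{'clock': 0.0, 'joint_positions': [-1.109, 0.69, -0.195, 1.566, 0.157, 0.903, -0.215], 'joint_velocities': [-0.0, 0.001, -0.002, -0.002, -0.001, 0.002, -0.001], 'effort': [0.0, -53.961, -1.266, -15.854, 0.009, 0.01, -0.0], 'eef_pos': [0.259, 0.568, 0.23], 'tool_rot': [-0.89, 1.383, 0.888], 'ft_force': [-0.662, 0.591, -0.019], 'torque': [0.019, -0.003, -0.022], 'opening': 0.999}
scene dict_keys(['frame', 'depth', 'fx', 'fy', 'cx', 'cy', 'extrinsics', 'shot']) [[-0.811, 0.584, -0.013, 0.503], [-0.333, -0.444, 0.832, 0.089], [0.48, 0.679, 0.555, -1.338], [0.0, 0.0, 0.0, 1.0]] 426.74737609552227 None
lock_pin [(0.83, [256.0, 251.0], [0.677, 0.095, 0.073]), (0.71, [326.0, 211.0], [0.459, 0.079, 0.075]), (0.58, [282.0, 266.0], [0.661, 0.162, 0.071]), (0.53, [297.0, 229.0], [0.576, 0.108, 0.093])]
spare_pin [(0.68, [333.0, 245.0], [0.554, 0.197, 0.097])]
clamp_bar [(0.71, [274.0, 146.0], [0.451, -0.133, 0.159])]
bar_knob [(0.63, [270.0, 143.0], [0.449, -0.151, 0.159])]
bar_eye [(0.71, [271.0, 144.0], [0.449, -0.148, 0.157])]
bar_pivot [(0.63, [272.0, 142.0], [0.438, -0.157, 0.157])]
la
[... 1185 characters left out ...]
06])]
bar_pivot [(0.65, [331.0, 275.0], [0.425, -0.16, 0.207]), (0.38, [331.0, 245.0], [0.493, -0.179, 0.142])]
latch_hole [(0.72, [329.0, 243.0], [0.498, -0.176, 0.142]), (0.55, [284.0, 140.0], [0.795, -0.112, 0.008])]
pin_stand [(0.88, [194.0, 234.0], [0.556, 0.138, 0.061])]
shaker [(0.94, [330.0, 244.0], [0.495, -0.178, 0.142]), (0.62, [282.0, 140.0], [0.794, -0.108, 0.009]), (0.58, [332.0, 279.0], [0.419, -0.169, 0.161])]
sample_jar [(0.94, [220.0, 140.0], [0.78, 0.054, 0.097]), (0.72, [169.0, 239.0], [0.541, 0.189, 0.119]), (0.68, [327.0, 246.0], [0.492, -0.172, 0.139])]
sample_dish [(0.8, [283.0, 140.0], [0.795, -0.11, 0.007])]
sieve_brush [(0.9, [149.0, 181.0], [0.711, 0.251, 0.021])]
```

View pics/scene0.png

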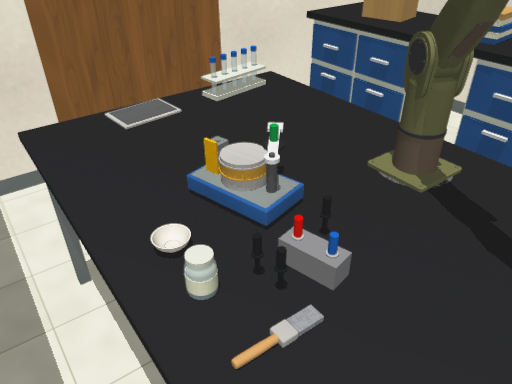

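View pics/top0.png

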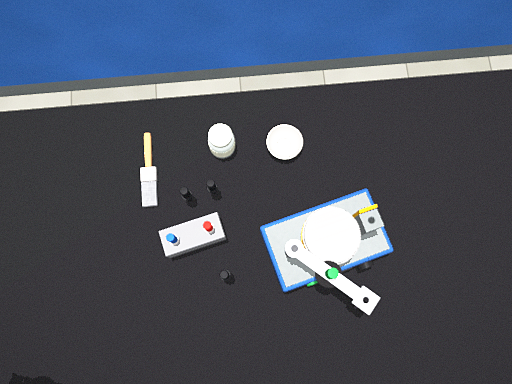

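Run:
```python
from h import *
import pickle
P=pickle.load(open("P0.pkl","rb"))
a=P["top"]["frame"][150:330,140:420]; save("topcrop",cv2.resize(a,None,fx=2.8,fy=2.8,interpolation=cv2.INTER_CUBIC))
b=P["scene"]["frame"][100:300,190:390]; save("scenecrop",cv2.resize(b,(600,600),interpolation=cv2.INTER_CUBIC))
```

```text
(no output)
```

View pics/topcrop.png

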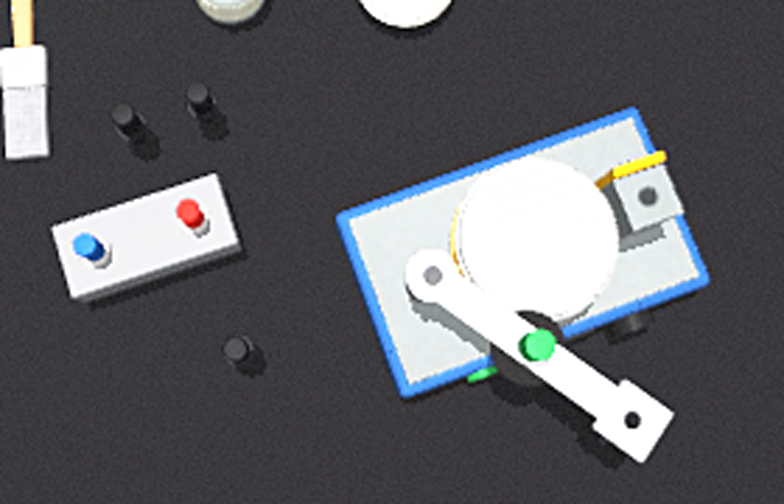

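View pics/scenecrop.png

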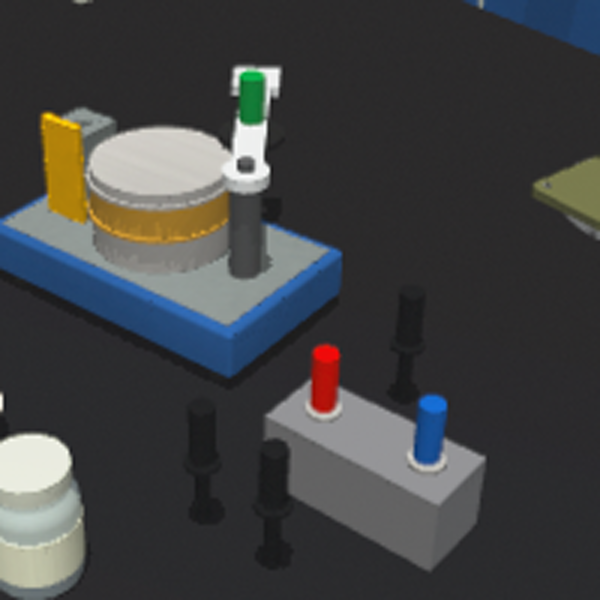

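Run:
```python
from h import *
import pickle
P=pickle.load(open("P0.pkl","rb"))
def mask(p,c):
    h=cv2.cvtColor(p["frame"],cv2.COLOR_RGB2HSV).astype(int);H,S,V=h[...,0],h[...,1],h[...,2]
    m=(S>120)&(V>80)
    m&={"red":(H<8)|(H>172),"green":(H>50)&(H<85),"blue":(H>98)&(H<125),"yel":(H>18)&(H<32)}[c]
    return m
t,s=P["top"],P["scene"]
for c in("red","green","blue"):
    for n,p in P.items():
        m=mask(p,c)
        lo,hi={"red":(.1,.2),"green":(.17,.22),"blue":(.1,.13)}[c]
        X=cloud(p); w=m&(X[...,2]>lo-.04)&(X[...,2]<hi)&(X[...,0]<.7)&(X[...,0]>.3)
        Q=X[w]; 
        if len(Q)==0: print(c,n,"none");continue
        zt=np.percentile(Q[:,2],97); tp=w&(X[...,2]>zt-.008)
        v,u=np.nonzero(tp)
        print(c,n,w.sum(),"zt",zt.round(4),"top px",u.mean().round(1),v.mean().round(1),"top med",np.median(X[tp],0).round(4),"rng",Q.min(0).round(3),Q.max(0).round(3))
for nm,uv,z in[("pivot",(294.3,248.2),.16),("eye",(365.7,300),.16),("hole",(371.4,220),.148)]:
    print(nm,atz(t,uv,z).round(4), "scene proj",np.round(proj(s,atz(t,uv,z)),1), dep(t,uv).round(4))
for nm,uv in[("eyeplate",(360,296)),("bar",(310,259)),("stack",(340,230)),("latch top",(366,224)),("stand",(190,235))]: print(nm,dep(t,uv).round(4))
```

```text
red scene 182 zt 0.1188 top px 298.2 218.6 top med [0.5705 0.105  0.1167] rng [0.561 0.093 0.069] [0.579 0.114 0.12 ]
red top 71 zt 0.1226 top px 206.6 224.7 top med [0.5676 0.0993 0.1194] rng [0.558 0.09  0.068] [0.577 0.108 0.124]
green scene 127 zt 0.2054 top px 273.6 125.9 top med [ 0.434  -0.1561  0.2027] rng [ 0.423 -0.17   0.163] [ 0.443 -0.147  0.206]
green top 115 zt 0.2078 top px 332.2 272.5 top med [ 0.4309 -0.1637  0.205 ] rng [ 0.417 -0.186  0.145] [ 0.442 -0.138  0.209]
blue scene 231 zt 0.1183 top px 333.8 235.5 top med [0.5494 0.1924 0.1169] rng [ 0.426 -0.275  0.06 ] [0.622 0.201 0.119]
blue top 508 zt 0.1195 top px 169.7 237.1 top med [0.5467 0.1875 0.1183] rng [ 0.403 -0.342  0.06 ] [0.633 0.196 0.122]
pivot [ 0.4919 -0.0943  0.16  ] scene proj [270.8 155.7] [ 0.491  -0.0931  0.1716]
eye [ 0.3672 -0.2362  0.16  ] scene proj [274.8 124.5] [ 0.3606 -0.2733  0.0036]
hole [ 0.5408 -0.2772  0.148 ] scene proj [216.3 139.5] [ 0.5436 -0.2832  0.1262]
eyeplate [ 0.3766 -0.2254  0.1583]
bar [ 0.4652 -0.126   0.1614]
stack [ 0.525  -0.204   0.1435]
latch top [ 0.5327 -0.2634  0.1489]
stand [0.5542 0.1467 0.0627]
```

```bash
cat >> h.py <<'E'
def state():
    s=manip.observe(); M=R.from_rotvec(s["tool_rot"]).as_matrix()
    return s,np.array(s["eef_pos"]),M
def delta(target,jaw=None,p=None,M=None):
    """mm shift in tool axes + yaw about tool x to make tool z lie along jaw heading (deg, mod 180), plus tilt error"""
    if p is None: s,p,M=state()
    d=M.T@(np.array(target)-p)*1000
    z=M[:,2]; h=np.degrees(np.arctan2(z[1],z[0]))
    out=[d.round(1).tolist(), "jawheading",round(h,1),"tilt",(M.T@np.array([0,0,-1])).round(4).tolist()]
    if jaw is not None:
        e=(h-jaw+90)%180-90   # clockwise positive about tool x(down)
        out+=["twist x",round(np.radians(e),4)]
    return out
E
python3 - <<'E'
from h import *
import pickle
P=pickle.load(open("P0.pkl","rb"));t,s=P["top"],P["scene"]
for n,a,b in[("red",(206.6,224.7),(298.2,218.6)),("green",(332.2,272.5),(273.6,125.9))]: print(n,tri(t,a,s,b))
piv=np.array([.4919,-.0943]);
for n,q in[("eye",[.3672,-.2362]),("hole",[.5408,-.2772]),("knob",[.431,-.1637])]:
    d=np.array(q)-piv; print(n,np.hypot(*d),np.degrees(np.arctan2(d[1],d[0])))
st,p,M=state(); print(p,M.round(3))
k=[.4292,-.1656]
print(delta([*k,.26],-131.3+90))
# zoomed scene features
m=s["frame"][105:165,195:295]; save("sc2",cv2.resize(m,None,fx=8,fy=8,interpolation=cv2.INTER_CUBIC)[:600,:800])
m=t["frame"][205:265,340:400]; save("tp2",cv2.resize(m,(600,600),interpolation=cv2.INTER_CUBIC))
E
```

```text
red (array([0.5678596 , 0.10078702, 0.11325342]), np.float64(0.0017146679918113592))
green (array([ 0.43025801, -0.16377002,  0.19947141]), np.float64(0.0019353812971138278))
eye 0.18890659067380364 -131.30861401354872
hole 0.18932411362528545 -75.03154360376503
knob 0.09233184716012131 -131.26765113302258
[0.25928384 0.56869214 0.23129411] [[ 0.    -0.91   0.415]
 [ 0.     0.415  0.91 ]
 [-1.    -0.     0.   ]]
[[-28.7, -459.2, -597.6], 'jawheading', np.float64(65.5), 'tilt', [1.0, 0.0, -0.0], 'twist x', np.float64(-1.2778)]
```

View pics/sc2.png

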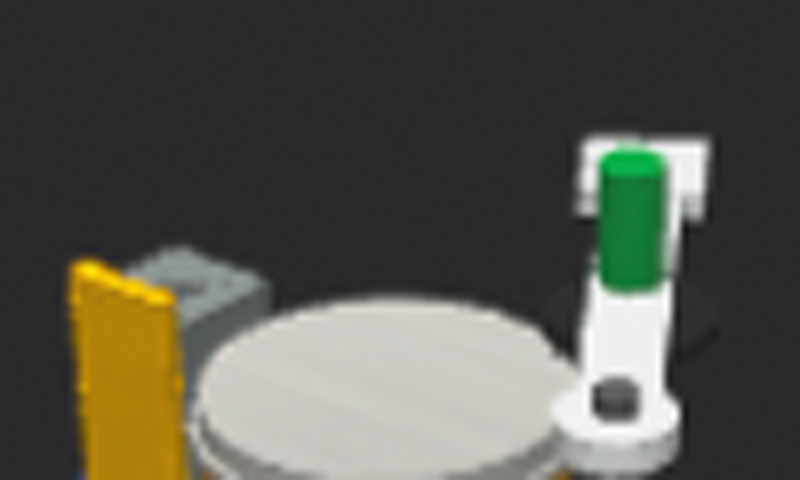

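View pics/tp2.png

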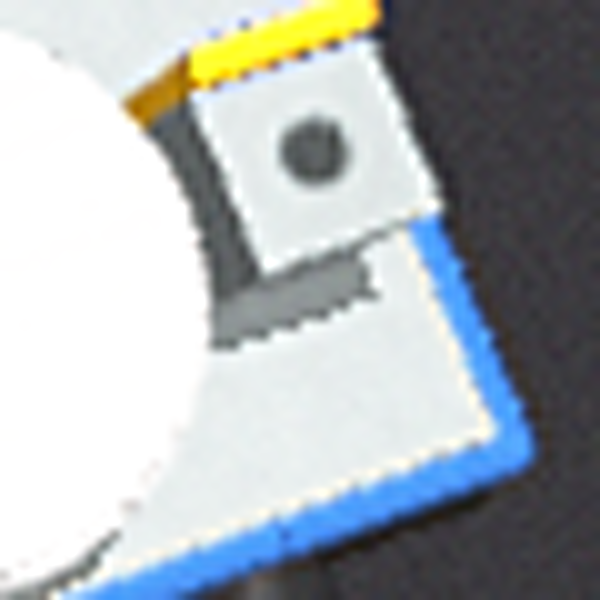

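Emit:
{"api": "arm_command", "payload": {
  "gripper": [0.3,0.3,0.3,0.3,0.3,0.3,0.3,0.3],
  "translation": [
    [-4,-46.5,-29.5],
    [-4,-46.5,-29.5],
    [-4,-46.5,-29.5],
    [-4,-46.5,-29.5],
    [-4,-46.5,-29.5],
    [-4,-46.5,-29.5],
    [-4,-46.5,-29.5],
    [-4,-46.5,-29.5]
  ],
  "twist": [
    [0,0,0],
    [0,0,0],
    [0,0,0],
    [0,0,0],
    [0,0,0],
    [0,0,0],
    [0,0,0],
    [0,0,0]
  ]
}}

```text
clock: 2.3
eef_pos: [0.5008, 0.1982, 0.2636]
tool_rot: [-0.888, 1.381, 0.889]
ft_force: [-0.4, 0.3, -0.6]
opening: 0.649
```

Emit:
{"api": "arm_command", "payload": {
  "gripper": [0.3,0.3,0.3,0.3,0.3,0.3,0.3],
  "translation": [
    [0,-12.5,-51.7],
    [0,-12.5,-51.7],
    [0,-12.5,-51.7],
    [0,-12.5,-51.7],
    [0,-12.5,-51.7],
    [0,-12.5,-51.7],
    [0,-12.5,-51.7]
  ],
  "twist": [
    [0,0,0],
    [0,0,0],
    [0,0,0],
    [0,0,0],
    [0,0,0],
    [0,0,0],
    [0,0,0]
  ]
}}

```text
clock: 3.18
eef_pos: [0.4291, -0.1676, 0.2636]
tool_rot: [-0.889, 1.381, 0.888]
ft_force: [1.0, -0.7, -0.8]
opening: 0.652
```

Emit:
{"api": "arm_command", "payload": {
  "gripper": [0.3,0.3,0.3,0.3,0.3,0.3,0.3,0.3,0.3,0.3,0.3,0.3],
  "translation": [
    [0,0,0],
    [0,0,0],
    [0,0,0],
    [0,0,0],
    [0,0,0],
    [0,0,0],
    [0,0,0],
    [0,0,0],
    [0,0,0],
    [0,0,0],
    [0,0,0],
    [0,0,0]
  ],
  "twist": [
    [0.17,0,0],
    [0.17,0,0],
    [0.17,0,0],
    [0.17,0,0],
    [0.17,0,0],
    [0.17,0,0],
    [0.17,0,0],
    [0.17,0,0],
    [0.17,0,0],
    [0.17,0,0],
    [0.16,0,0],
    [0,0,0]
  ]
}}

```text
clock: 4.68
eef_pos: [0.4295, -0.1658, 0.2634]
tool_rot: [0.559, 1.497, -0.559]
ft_force: [0.2, -0.4, -0.7]
opening: 0.65
```

Run:
```python
from h import *
s,p,M=state(); print(s["clock"],p,s["ft_force"],s["opening"],s["joint_positions"])
print(delta([.4292,-.1656,.172],-41.3))
```

```text
4.675 [ 0.42949774 -0.16581336  0.2633568 ] [ 0.17833861 -0.44583059 -0.69875162] 0.6499405457379681 [ 0.0733049   0.44387706  0.28981993  2.01601553 -0.18988207  0.70665813
 -0.23351374]
[[91.4, -0.0, -0.4], 'jawheading', np.float64(-41.0), 'tilt', [1.0, 0.0001, -0.0003], 'twist x', np.float64(0.0058)]
```

Emit:
{"api": "arm_command", "payload": {
  "gripper": [0.3,0.3,0.3,0.3,0.3,0.3,0.3,0.3],
  "translation": [
    [24,0,0],
    [24,0,0],
    [24,0,0],
    [18,0,0],
    [0,0,0],
    [0,0,5],
    [0,0,5],
    [0,0,4]
  ],
  "twist": [
    [0,0,0],
    [0,0,0],
    [0,0,0],
    [0,0,0],
    [0,0,0],
    [0,0,0],
    [0,0,0],
    [0,0,0]
  ]
}}

```text
clock: 5.68
eef_pos: [0.4406, -0.1755, 0.1738]
tool_rot: [0.561, 1.496, -0.56]
ft_force: [-1.2, 0.5, 1.9]
opening: 0.653
```

Run:
```python
from h import *
s,p,M=state(); print(s["clock"],p,s["ft_force"])
for n in("scene","top"):
    q=snapshot(n); save(n+"1",cv2.resize(q["frame"][90:330,180:420] ,(600,600),interpolation=cv2.INTER_CUBIC))
```

```text
5.675 [ 0.44063012 -0.1755365   0.17384334] [-1.24231243  0.4991221   1.85032401]
```

View pics/scene1.png

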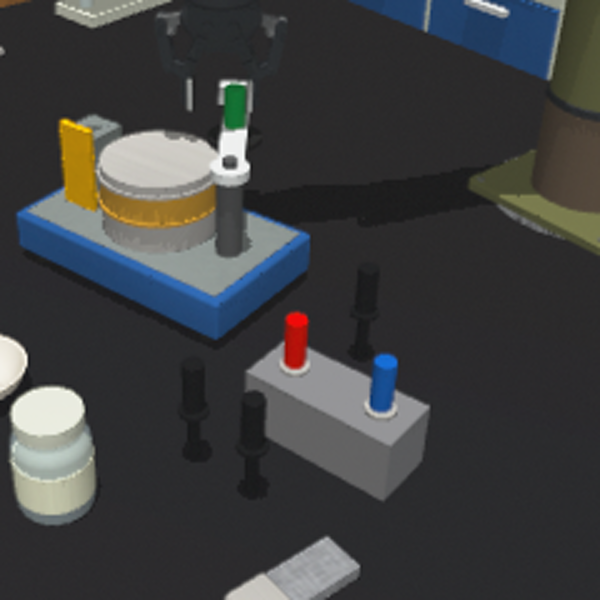

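The fingers straddle the green knob (crop pixel 235,105), and the trailing pad is right behind it. Swinging now.

Emit:
{"api": "arm_command", "payload": {
  "gripper": [0.3,0.3,0.3,0.3,0.3,0.3,0.3,0.3,0.3],
  "translation": [
    [0,2.6,11.5],
    [0,2.6,11.5],
    [0,2.6,11.5],
    [0,2.6,11.5],
    [0,2.6,11.5],
    [0,2.6,11.5],
    [0,2.6,11.5],
    [0,1.3,5.8],
    [0,0,0]
  ],
  "twist": [
    [-0.123,0,0],
    [-0.123,0,0],
    [-0.123,0,0],
    [-0.123,0,0],
    [-0.123,0,0],
    [-0.123,0,0],
    [-0.123,0,0],
    [-0.062,0,0],
    [0,0,0]
  ]
}}

```text
clock: 6.9
eef_pos: [0.5249, -0.1831, 0.1732]
tool_rot: [-0.161, 1.565, 0.161]
ft_force: [-0.8, -0.8, -0.6]
opening: 0.652
```

Run:
```python
from h import *
s,p,M=state(); print(s["clock"],p,s["ft_force"]); d=p[:2]-[.4919,-.0943]
print(delta([.5164,-.1861,p[2]],14.9))
for n in("scene","top"):
    q=snapshot(n); save(n+"2",cv2.resize(q["frame"][90:330,180:420] ,(600,600),interpolation=cv2.INTER_CUBIC))
```

```text
6.9 [ 0.52492484 -0.18306907  0.17320973] [-0.77111612 -0.78572238 -0.63578232]
[[-0.0, -1.2, -9.0], 'jawheading', np.float64(11.8), 'tilt', [1.0, -0.0001, -0.0001], 'twist x', np.float64(-0.0546)]
```

View pics/scene2.png

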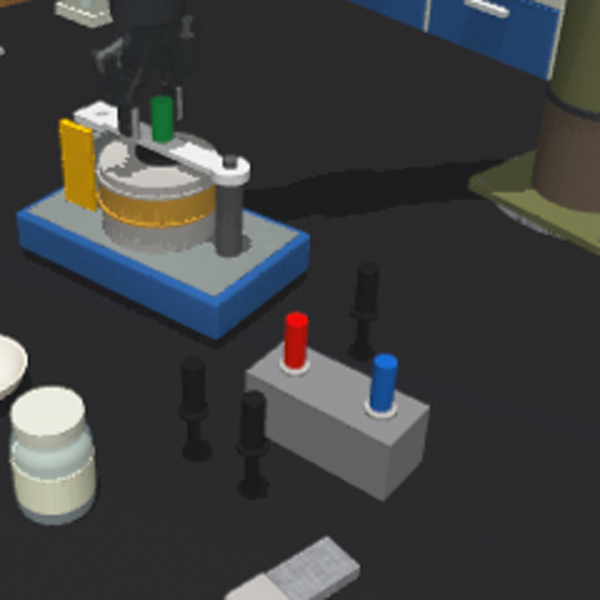

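View pics/top2.png

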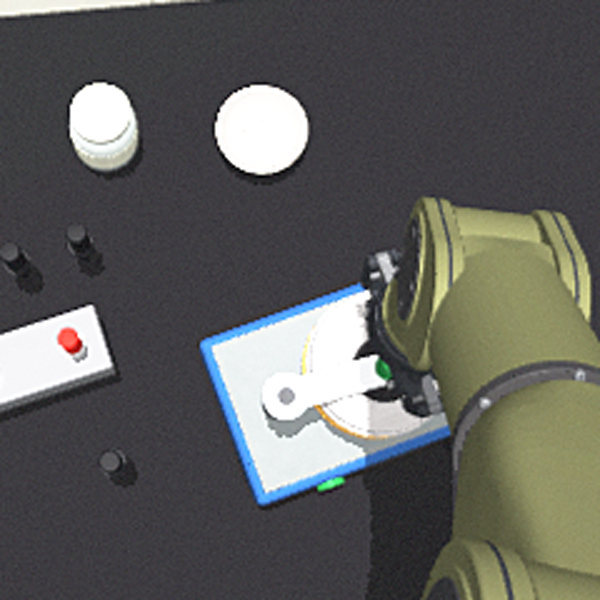

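Emit:
{"api": "arm_command", "payload": {
  "gripper": [0.3,0.3,0.3],
  "translation": [
    [0,0.5,3],
    [0,0.3,2],
    [0,0,0]
  ],
  "twist": [
    [-0.03,0,0],
    [-0.024,0,0],
    [0,0,0]
  ]
}}

```text
clock: 7.38
eef_pos: [0.5297, -0.1812, 0.1733]
tool_rot: [-0.204, 1.561, 0.204]
ft_force: [-1.4, -0.1, 0.1]
opening: 0.65
```

Emit:
{"api": "arm_command", "payload": {
  "gripper": [0.3,0.3,0.3],
  "translation": [
    [0,0,1.5],
    [0,0,1.5],
    [0,0,0]
  ],
  "twist": [
    [0,0,0],
    [0,0,0],
    [0,0,0]
  ]
}}

```text
clock: 7.75
eef_pos: [0.5324, -0.1808, 0.1733]
tool_rot: [-0.204, 1.561, 0.204]
ft_force: [-1.8, -0.8, 0.8]
opening: 0.651
```

Emit:
{"api": "arm_command", "payload": {
  "gripper": [0.3,0.3,0.3],
  "translation": [
    [0,0,1.5],
    [0,0,1.5],
    [0,0,0]
  ],
  "twist": [
    [0,0,0],
    [0,0,0],
    [0,0,0]
  ]
}}

```text
clock: 8.12
eef_pos: [0.5325, -0.1808, 0.173]
tool_rot: [-0.203, 1.567, 0.203]
ft_force: [-6.2, -2.8, 4.8]
opening: 0.652
```

Emit:
{"api": "arm_command", "payload": {
  "gripper": [0.3,0.3,0.3,0.3],
  "translation": [
    [0,0,2],
    [0,0,2],
    [0,0,0],
    [0,0,0]
  ],
  "twist": [
    [0,0,0],
    [0,0,0],
    [0,0,0],
    [0,0,0]
  ]
}}

```text
clock: 8.62
eef_pos: [0.5325, -0.1808, 0.1728]
tool_rot: [-0.202, 1.574, 0.202]
ft_force: [-13.8, -4.4, 9.1]
opening: 0.652
```

Emit:
{"api": "arm_command", "payload": {
  "gripper": [0.3,0.3,0.3,0.3,0.3,0.3,0.3,0.3],
  "translation": [
    [0,0,-11],
    [0,0,-11],
    [0,0,0],
    [-25,0,0],
    [-25,0,0],
    [-25,0,0],
    [-15,0,0],
    [0,0,0]
  ],
  "twist": [
    [0,0,0],
    [0,0,0],
    [0,0,0],
    [0,0,0],
    [0,0,0],
    [0,0,0],
    [0,0,0],
    [0,0,0]
  ]
}}

```text
clock: 9.62
eef_pos: [0.5195, -0.1841, 0.2644]
tool_rot: [-0.205, 1.557, 0.204]
ft_force: [-0.1, -0.2, -0.5]
opening: 0.651
```

Run:
```python
from h import *
s,p,M=state(); print(s["clock"],p,s["ft_force"])
print(delta([.5675,.1005,.2],13.4))
```

```text
9.625 [ 0.51952702 -0.18405946  0.26439545] [-0.07047791 -0.18883537 -0.46061805]
[[64.5, 262.7, 119.5], 'jawheading', np.float64(14.9), 'tilt', [1.0, 0.0014, -0.0037], 'twist x', np.float64(0.0268)]
```

Emit:
{"api": "arm_command", "payload": {
  "gripper": [0.3,0.3,0.3,0.3,0.3,0.3,0.3,0.3],
  "translation": [
    [0,44,20],
    [0,44,20],
    [0,44,20],
    [0,44,20],
    [0,44,20],
    [0,43,19.5],
    [0,0,0],
    [0,0,0]
  ],
  "twist": [
    [0.027,0.004,0.001],
    [0,0,0],
    [0,0,0],
    [0,0,0],
    [0,0,0],
    [0,0,0],
    [0,0,0],
    [0,0,0]
  ]
}}

```text
clock: 10.62
eef_pos: [0.5719, 0.099, 0.2622]
tool_rot: [-0.183, 1.569, 0.183]
ft_force: [-0.0, -0.5, -1.1]
opening: 0.647
```

Run:
```python
from h import *
import pickle
s,p,M=state(); print(s["clock"],p,s["ft_force"])
P={}
for n in("scene","top"):
    q=snapshot(n);P[n]=q
    save(n+"3f",q["frame"])
    a=(q["frame"][195:275,290:390] if n=="top" else q["frame"][100:180,190:290])
    save(n+"3",cv2.resize(a,(750,600),interpolation=cv2.INTER_CUBIC))
pickle.dump(P,open("P3.pkl","wb"))
print(delta([.5675,.1005,.085],13.4))
```

```text
10.625 [0.57185681 0.09900287 0.26216644] [-0.04204014 -0.52939153 -1.10847166]
[[177.6, 3.7, -2.8], 'jawheading', np.float64(13.2), 'tilt', [1.0, -0.0, 0.0051], 'twist x', np.float64(-0.003)]
```

View pics/scene3.png

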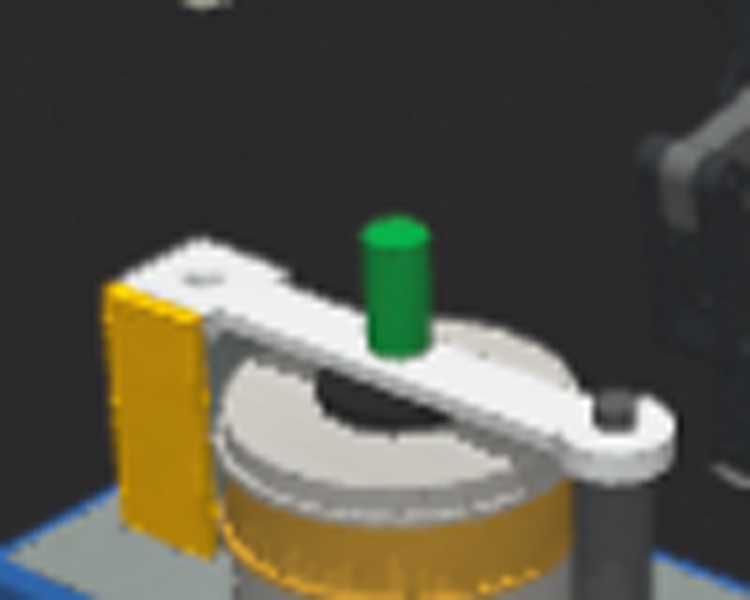

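View pics/top3.png

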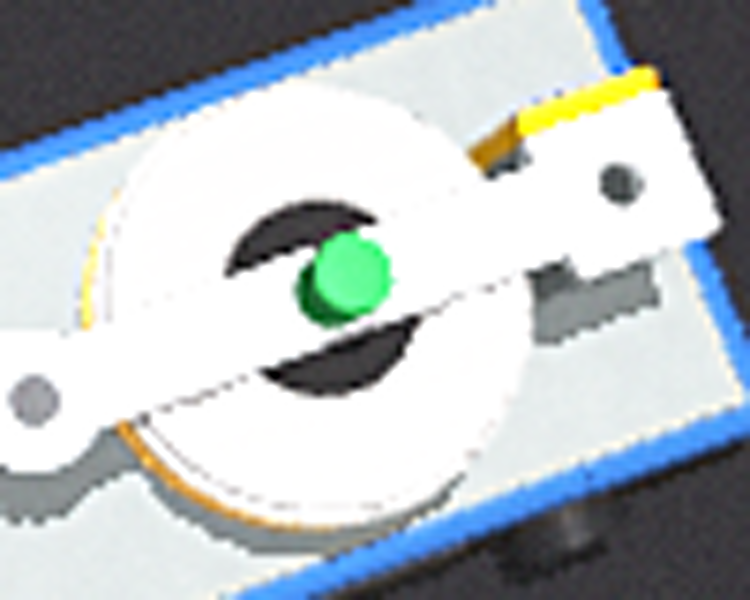

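View pics/scene3f.png

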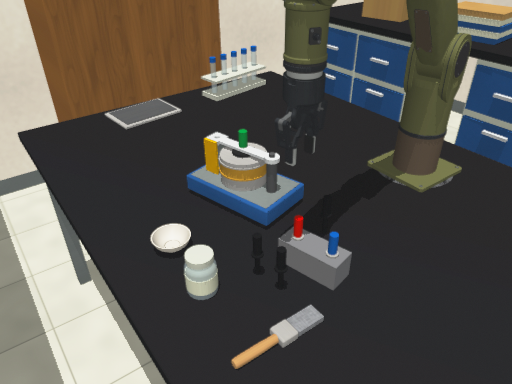

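```bash
cat >> h.py <<'E'
from scipy.optimize import least_squares
def cmask(p,c,box):
    h=cv2.cvtColor(p["frame"],cv2.COLOR_RGB2HSV).astype(int);H,S,V=h[...,0],h[...,1],h[...,2]
    m=(S>110)&(V>60)&{"red":(H<8)|(H>172),"green":(H>50)&(H<85)}[c]
    o=np.zeros_like(m);u0,v0,u1,v1=box;o[v0:v1,u0:u1]=m[v0:v1,u0:u1]
    n,l,st,_=cv2.connectedComponentsWithStats(o.astype(np.uint8))
    return l==1+np.argmax(st[1:,4])
def cylc(p,x,y,z0,z1,r):
    a=np.linspace(0,2*np.pi,40,endpoint=False)
    pts=[proj(p,[x+r*np.cos(t),y+r*np.sin(t),z]) for z in(z0,z1) for t in a]
    hull=cv2.convexHull(np.float32(pts)); m=cv2.moments(hull)
    return np.array([m["m10"],m["m01"]])/m["m00"],m["m00"]
def fitcyl(ps,cs,z0,z1,r,x0):
    f=lambda q:np.concatenate([cylc(p,q[0],q[1],z0,z1,r)[0]-c for p,c in zip(ps,cs)])
    s=least_squares(f,x0,diff_step=1e-4); return s.x,s.fun
E
python3 - <<'E'
from h import *
import pickle
P=pickle.load(open("P3.pkl","rb"));P0=pickle.load(open("P0.pkl","rb"))
def go(P,c,boxes,z0,z1,r,x0):
    cs=[];ps=[]
    for n in("top","scene"):
        if n not in boxes: continue
        m=cmask(P[n],c,boxes[n]);v,u=np.nonzero(m);cs.append(np.array([u.mean(),v.mean()]));ps.append(P[n])
        x,f=fitcyl(ps[-1:],cs[-1:],z0,z1,r,x0); print(c,n,"area",m.sum(),cylc(P[n],*x,z0,z1,r)[1].round(),x.round(4))
    x,f=fitcyl(ps,cs,z0,z1,r,x0); print(" both",x.round(4),f.round(2))
go(P0,"red",{"top":(195,210,225,245),"scene":(285,205,310,250)},.069,.119,.010,[.568,.1])
go(P,"green",{"top":(320,215,350,245),"scene":(230,120,255,155)},.160,.205,.012,[.516,-.186])
for n,(u0,v0,u1,v1) in{"top":(367,214,378,225),"scene":(213,133,221,140)}.items():
    g=255-P[n]["frame"][v0:v1,u0:u1].mean(-1); w=np.clip(g-np.median(g)-30,0,None); vv,uu=np.mgrid[v0:v1,u0:u1]
    uv=((w*uu).sum()/w.sum(),(w*vv).sum()/w.sum()); print(n,np.round(uv,2),atz(P[n],uv,.16).round(4),atz(P[n],uv,.157).round(4)); P[n]["e"]=uv
    print(np.round(w).astype(int))
print(tri(P["top"],P["top"]["e"],P["scene"],P["scene"]["e"]))
E
```

```text
Traceback (most recent call last):
AttributeError: 'float' object has no attribute 'round'
```

```bash
cat > m1.py <<'E'
from h import *
import pickle
P=pickle.load(open("P3.pkl","rb"));P0=pickle.load(open("P0.pkl","rb"))
def go(P,c,boxes,z0,z1,r,x0):
    cs=[];ps=[]
    for n in("top","scene"):
        if n not in boxes: continue
        m=cmask(P[n],c,boxes[n]);v,u=np.nonzero(m);cs.append(np.array([u.mean(),v.mean()]));ps.append(P[n])
        x,f=fitcyl(ps[-1:],cs[-1:],z0,z1,r,x0); print(c,n,"area",m.sum(),round(cylc(P[n],*x,z0,z1,r)[1]),x.round(4))
    x,f=fitcyl(ps,cs,z0,z1,r,x0); print(" both",x.round(4),f.round(2))
if __name__=="__main__":
  go(P0,"red",{"top":(195,210,225,245),"scene":(285,205,310,250)},.069,.119,.010,[.568,.1])
  go(P,"green",{"top":(320,215,350,245),"scene":(230,120,255,155)},.160,.205,.012,[.516,-.186])
  for n,(u0,v0,u1,v1) in{"top":(367,214,378,225),"scene":(213,133,221,140)}.items():
    g=255-P[n]["frame"][v0:v1,u0:u1].mean(-1); w=np.clip(g-np.median(g)-30,0,None); vv,uu=np.mgrid[v0:v1,u0:u1]
    uv=((w*uu).sum()/w.sum(),(w*vv).sum()/w.sum()); print(n,np.round(uv,2),atz(P[n],uv,.16).round(4),atz(P[n],uv,.157).round(4)); P[n]["e"]=uv
    print(np.round(w).astype(int))
  print(tri(P["top"],P["top"]["e"],P["scene"],P["scene"]["e"]))
E
python3 m1.py
```

```text
red top area 72 84 [0.5679 0.0996]
red scene area 200 202 [0.5664 0.1007]
 both [0.5671 0.1002] [-0.25  0.35 -0.4  -0.  ]
green top area 113 144 [ 0.5175 -0.1855]
green scene area 160 173 [ 0.5154 -0.1853]
 both [ 0.5168 -0.1851] [-0.12  0.33 -0.4   0.16]
top [372.09 219.18] [ 0.541  -0.2757  0.16  ] [ 0.5414 -0.2765  0.157 ]
[[  0   0   0   0   0   0   0   0   0   0   0]
 [  0   0   0   0   0   0   0   0   0   0   0]
 [  0   0   0   0   0   0   0   0   0   0   0]
 [  0   0   0  32 128 122  79  15   0   0   0]
 [  0   0   0 127 146 138 139  61   5   0   0]
 [  0   0   0 117 143 138 150  80  73   0   0]
 [  0   0   0 124 147 135 144  93  39   0   0]
 [  0   0   0   0 127 155 155  97   0   0   0]
 [  0   0   0   0   0  18  36   0   0   0   0]
 [  0   0   0   0   0   0   0   0   0   0   0]
 [  0   0   0   0   0   0   0   0   0   0   0]]
scene [215.64 135.84] [ 0.5428 -0.2763  0.16  ] [ 0.5396 -0.2817  0.157 ]
[[34 14  0  0  0  0  0  5]
 [ 0  0  0  0  0  0  0  0]
 [ 0  0  0  0  0  0  0  0]
 [ 0  0  4  0  0  0  0  0]
 [ 0  1 40 35 21 20 10  0]
 [ 0  0  0  0  0  0  0  0]
 [ 0  0  0  0  0  0  0  0]]
(array([ 0.54176931, -0.27639765,  0.15945105]), np.float64(0.0016806448648664703))
```

Run:
```python
from h import *
print(delta([.5671,.1002,.083],13.4))
```

```text
[[179.6, 3.5, -3.3], 'jawheading', np.float64(13.2), 'tilt', [1.0, -0.0, 0.0051], 'twist x', np.float64(-0.003)]
```

Emit:
{"api": "arm_command", "payload": {
  "gripper": [0.3,0.3,0.3,0.3,0.3,0.3,0.3],
  "translation": [
    [0,3.5,-4.2],
    [35,0,0],
    [35,0,0],
    [35,0,0],
    [30,0,0],
    [25,0,0],
    [0,0,0]
  ],
  "twist": [
    [-0.003,-0.005,0],
    [0,0,0],
    [0,0,0],
    [0,0,0],
    [0,0,0],
    [0,0,0],
    [0,0,0]
  ]
}}

```text
clock: 11.6
eef_pos: [0.5658, 0.1013, 0.1017]
tool_rot: [-0.184, 1.566, 0.185]
ft_force: [0.2, -0.0, 0.2]
opening: 0.651
```

Run:
```python
from h import *
print(delta([.5671,.1002,.083],13.4), state()[0]["ft_force"])
for n in("scene","top"):
    q=snapshot(n); save(n+"4",cv2.resize(q["frame"][150:300,200:400] ,(800,600),interpolation=cv2.INTER_CUBIC))
```

```text
[[18.7, -1.4, 1.1], 'jawheading', np.float64(13.5), 'tilt', [1.0, -0.001, 0.003], 'twist x', np.float64(0.0015)] [ 0.23122304 -0.021895    0.15885778]
```

View pics/scene4.png

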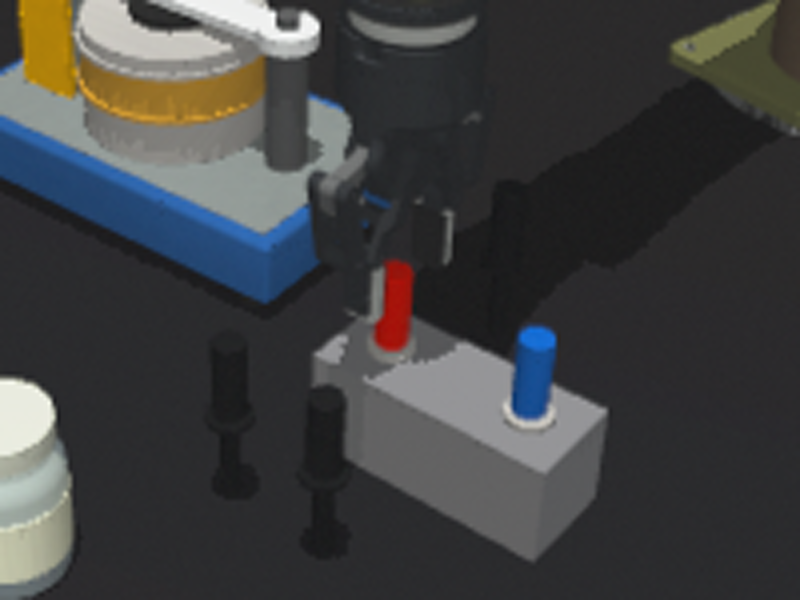

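Emit:
{"api": "arm_command", "payload": {
  "gripper": [0.3,0.3,0.3],
  "translation": [
    [10,-1.4,1.1],
    [8,0,0],
    [0,0,0]
  ],
  "twist": [
    [0.0015,-0.003,-0.001],
    [0,0,0],
    [0,0,0]
  ]
}}

```text
clock: 12.08
eef_pos: [0.5684, 0.1009, 0.0846]
tool_rot: [-0.184, 1.56, 0.184]
ft_force: [0.6, -0.0, -0.3]
opening: 0.651
```

Run:
```python
from h import *
print(delta([.5671,.1002,.083],13.4), state()[0]["ft_force"])
```

```text
[[1.6, -0.4, -1.4], 'jawheading', np.float64(13.4), 'tilt', [1.0, -0.0, -0.0028], 'twist x', np.float64(0.0006)] [ 0.63960099 -0.04248227 -0.28653331]
```

Closing on the handle; small residual tilt corrected first.

Emit:
{"api": "arm_command", "payload": {
  "gripper": [0.3,-1,-1,-1,-1,-1,-1,-1],
  "translation": [
    [0,0,-1.2],
    [0,0,0],
    [0,0,0],
    [0,0,0],
    [0,0,0],
    [0,0,0],
    [0,0,0],
    [0,0,0]
  ],
  "twist": [
    [0,0.002,0],
    [0,0,0],
    [0,0,0],
    [0,0,0],
    [0,0,0],
    [0,0,0],
    [0,0,0],
    [0,0,0]
  ]
}}

```text
clock: 13.08
eef_pos: [0.5679, 0.1008, 0.0855]
tool_rot: [-0.184, 1.561, 0.184]
ft_force: [-0.7, 0.1, 5.8]
opening: 0.217
```

Run:
```python
from h import *
s,p,M=state();print(delta([.5671,.1002,.083],13.4), s["ft_force"],s["opening"]*85)
q=snapshot("scene"); save("scene5",cv2.resize(q["frame"][150:300,200:400] ,(800,600),interpolation=cv2.INTER_CUBIC))
```

```text
[[2.5, -0.4, -0.9], 'jawheading', np.float64(13.4), 'tilt', [1.0, -0.0, -0.0025], 'twist x', np.float64(0.0006)] [-0.66320265  0.11752801  5.84649573] 18.446134658270555
```

View pics/scene5.png

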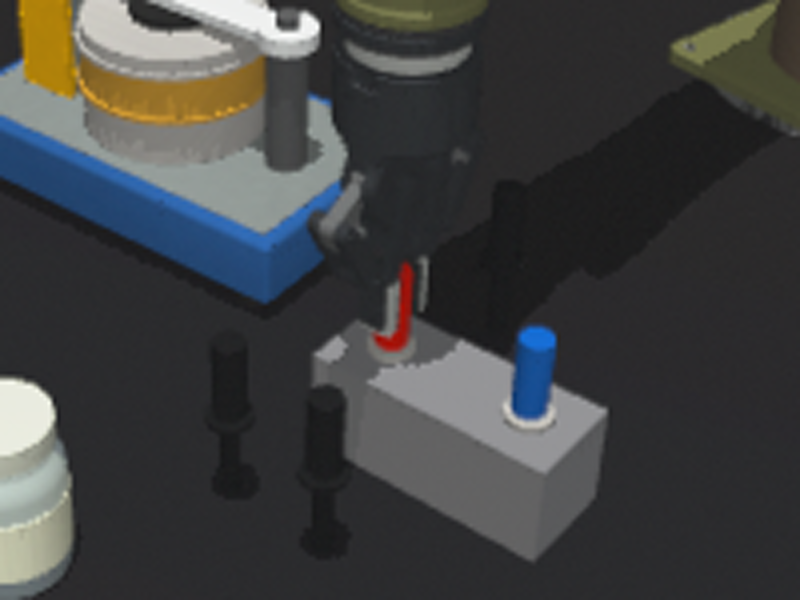

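Emit:
{"api": "arm_command", "payload": {
  "gripper": [-1,-1,-1,-1,-1,-1,-1,-1,-1,-1],
  "translation": [
    [-10,0,0],
    [-25,0,0],
    [-25,0,0],
    [-25,0,0],
    [-26,0,0],
    [-26,0,0],
    [-26,0,0],
    [-26,0,0],
    [-26,0,0],
    [0,0,0]
  ],
  "twist": [
    [0,0,0],
    [0,0,0],
    [0,0,0],
    [0,0,0],
    [0,0,0],
    [0,0,0],
    [0,0,0],
    [0,0,0],
    [0,0,0],
    [0,0,0]
  ]
}}

```text
clock: 14.38
eef_pos: [0.5684, 0.1008, 0.3021]
tool_rot: [-0.183, 1.556, 0.184]
ft_force: [0.1, 0.3, -0.3]
opening: 0.218
```

Run:
```python
from h import *
s,p,M=state();print(p,delta([.5413,-.276,.3],13.4), s["ft_force"],s["opening"]*85)
q=snapshot("scene"); save("scene6",cv2.resize(q["frame"][100:280,180:420] ,(800,600),interpolation=cv2.INTER_CUBIC))
```

```text
[0.56840605 0.10078068 0.30213873] [[1.4, -360.2, -113.9], 'jawheading', np.float64(13.4), 'tilt', [1.0, 0.0, -0.0065], 'twist x', np.float64(0.0005)] [ 0.11420632  0.31131826 -0.32131293] 18.518408811496684
```

View pics/scene6.png

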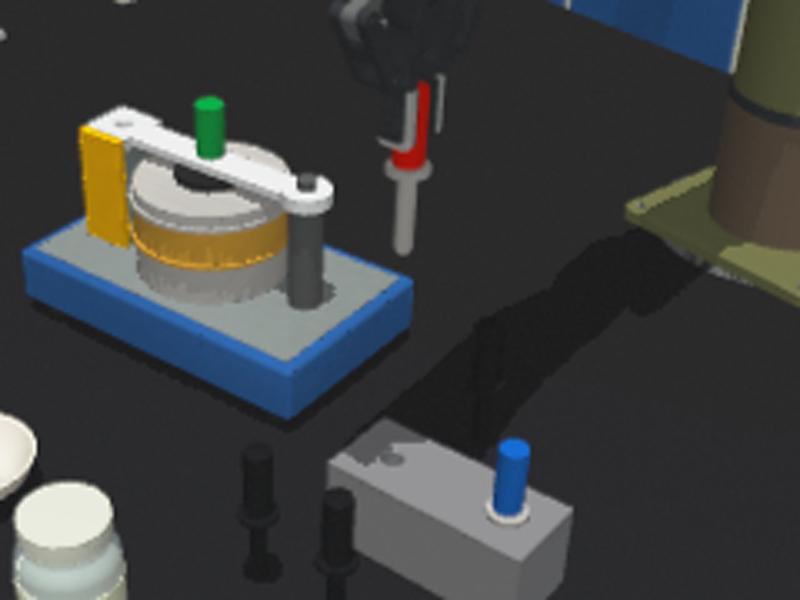

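Emit:
{"api": "arm_command", "payload": {
  "gripper": [-1,-1,-1,-1,-1,-1,-1,-1,-1,-1,-1],
  "translation": [
    [0,-40,-12.7],
    [0,-40,-12.7],
    [0,-40,-12.7],
    [0,-40,-12.7],
    [0,-40,-12.7],
    [0,-40,-12.7],
    [0,-40,-12.7],
    [0,-40,-12.7],
    [0,-40,-12.5],
    [0,0,0],
    [0,0,0]
  ],
  "twist": [
    [0,0.006,0],
    [0,0,0],
    [0,0,0],
    [0,0,0],
    [0,0,0],
    [0,0,0],
    [0,0,0],
    [0,0,0],
    [0,0,0],
    [0,0,0],
    [0,0,0]
  ]
}}

```text
clock: 15.8
eef_pos: [0.5395, -0.2749, 0.2992]
tool_rot: [-0.183, 1.569, 0.186]
ft_force: [0.5, 0.4, -0.7]
opening: 0.214
```

Run:
```python
from h import *
s,p,M=state();print(s["clock"],p,delta([.5413,-.276,.255],13.4), s["ft_force"],s["opening"]*85)
for n in("scene","top"):
    q=snapshot(n); a=q["frame"][70:190,170:330] if n=="scene" else q["frame"][180:300,290:450]
    save(n+"7",cv2.resize(a,(800,600),interpolation=cv2.INTER_CUBIC))
```

```text
15.8 [ 0.53951892 -0.274939    0.29918355] [[44.2, -1.6, 1.7], 'jawheading', np.float64(13.5), 'tilt', [1.0, -0.0025, 0.0054], 'twist x', np.float64(0.001)] [ 0.54952425  0.37402284 -0.66419432] 18.217964894178007
```

View pics/scene7.png

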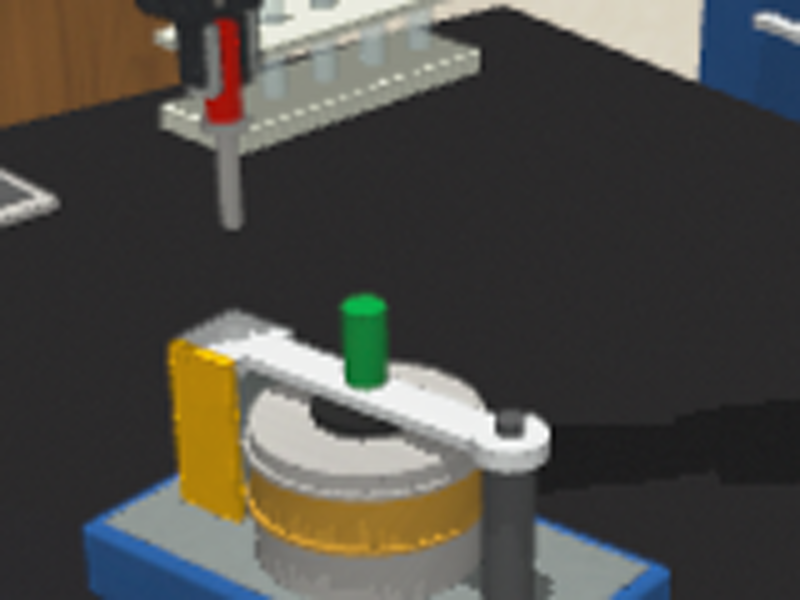

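View pics/top7.png

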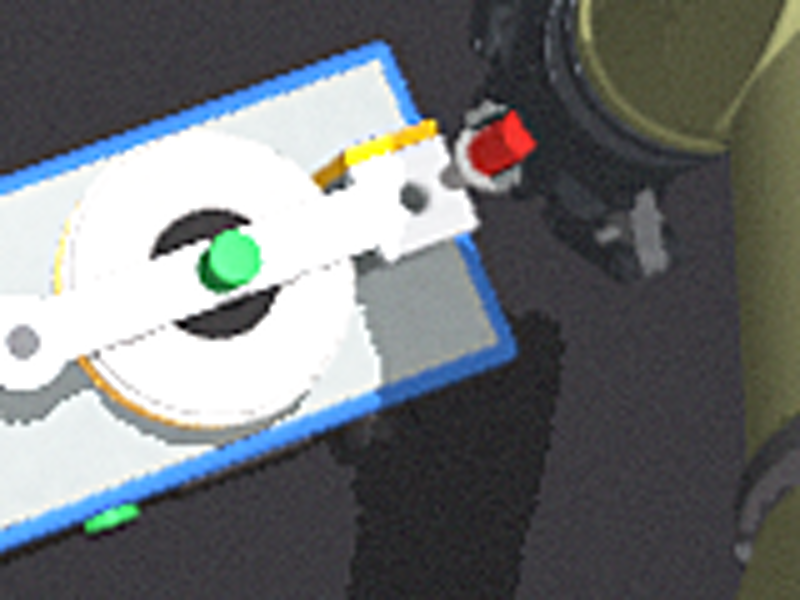

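Emit:
{"api": "arm_command", "payload": {
  "gripper": [-1,-1,-1,-1,-1,-1],
  "translation": [
    [0,-1.5,1.5],
    [15,0,0],
    [20,0,0],
    [15,0,0],
    [0,0,0],
    [0,0,0]
  ],
  "twist": [
    [0.001,-0.005,-0.002],
    [0,0,0],
    [0,0,0],
    [0,0,0],
    [0,0,0],
    [0,0,0]
  ]
}}

```text
clock: 16.65
eef_pos: [0.5422, -0.2774, 0.2508]
tool_rot: [-0.185, 1.561, 0.181]
ft_force: [-0.3, -0.3, -0.4]
opening: 0.217
```

Run:
```python
from h import *
import pickle
s,p,M=state();print(s["clock"],p,delta([.5413,-.276,.25],13.4), s["ft_force"],s["opening"]*85)
P={}
for n in("scene","top"):
    q=snapshot(n); P[n]=q;a=q["frame"][90:150,180:260] if n=="scene" else q["frame"][190:250,340:420]
    save(n+"8",cv2.resize(a,(800,600),interpolation=cv2.INTER_CUBIC))
pickle.dump(P,open("P8.pkl","wb"))
```

```text
16.65 [ 0.54224185 -0.27738675  0.25082047] [[0.8, 1.6, -0.6], 'jawheading', np.float64(13.4), 'tilt', [1.0, 0.0025, -0.0017], 'twist x', np.float64(-0.0004)] [-0.31177161 -0.29955123 -0.44197811] 18.449880623604727
```

View pics/scene8.png

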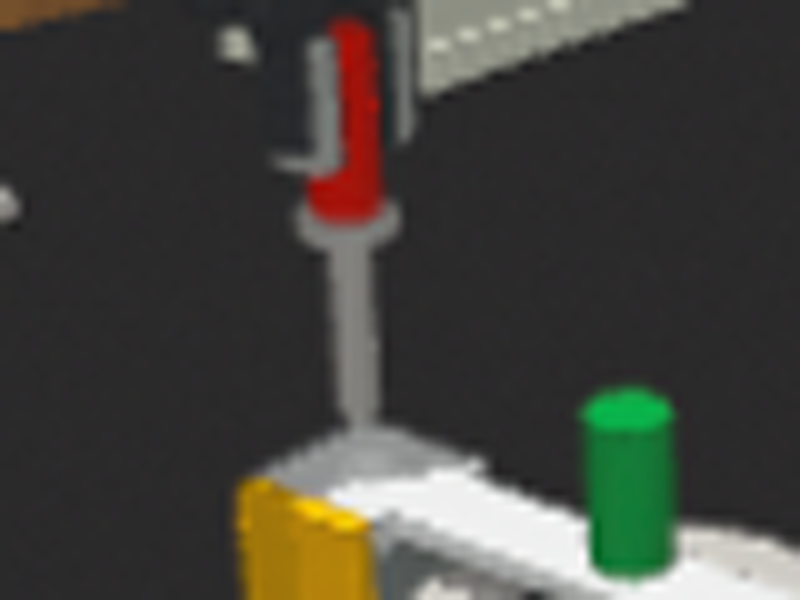

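View pics/top8.png

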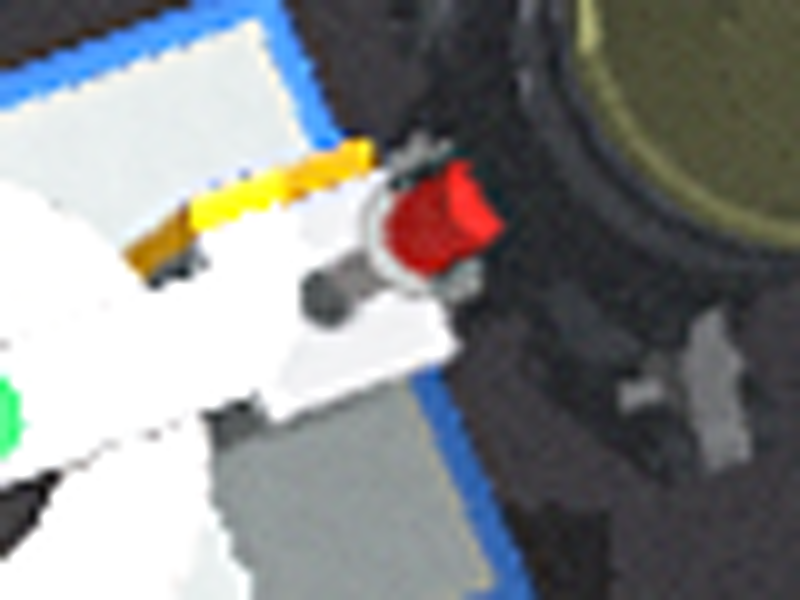

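Run:
```python
from h import *
import pickle
P=pickle.load(open("P8.pkl","rb"));s,t=P["scene"],P["top"]
g=s["frame"].mean(-1)
for r in range(115,131):
    w=np.clip(g[r,208:223]-55,0,None); print(r,round((w*np.arange(208,223)).sum()/w.sum(),2),g[r,208:223].astype(int))
print("top");gt=t["frame"].mean(-1)
print(gt[209:226,366:386].astype(int))
x,y=.5422,-.2774
for z in(.174,.19,.20,.21,.2290):print(z,np.round(proj(s,[x,y,z]),2),np.round(proj(t,[x,y,z]),2))
print("eye proj",proj(s,[.5413,-.276,.16]),proj(t,[.5413,-.276,.16]))
```

```text
115 214.37 [ 42  42  42  43  65 119 128 126 113  55  42  42  43  42  42]
116 214.48 [ 42  43  41  43  65 118 128 127 114  64  43  42  42  42  41]
117 214.51 [ 43  41  41  42  63 115 127 127 114  64  42  41  42  42  42]
118 214.67 [ 43  42  42  42  56 100 127 127 114  66  42  43  42  42  42]
119 214.67 [ 42  42  42  42  56 100 127 127 115  66  42  42  42  42  43]
120 214.71 [ 42  42  42  42  56  99 126 126 115  68  43  41  41  42  43]
121 214.85 [ 42  42  42  41  54  96 126 126 116  80  42  42  43  42  42]
122 214.95 [ 43  42  42  42  49  85 125 127 117  82  43  42  42  42  42]
123 215.01 [ 42  42  41  42  50  84 125 127 118  89  42  42  42  41  42]
124 215.16 [ 41  42  42  42  50  84 125 127 122 108  42  42  43  42  42]
125 215.11 [ 42  42  41  42  49  82 125 127 121 100  42  41  41  42  42]
126 215.18 [ 41  42  41  42  44  75 124 127 121 101  42  42  42  42  41]
127 215.21 [ 41  42  43  42  45  73 124 126 122 103  42  42  43  42  43]
128 215.24 [ 42  43  43  42  45  72 122 127 123 104  43  42  41  42  42]
129 215.3 [ 42  41  43  42  42  66 121 127 123 105  49  43  42  42  42]
130 21
[... 1140 characters left out ...]
 243 243 244 244 247 255
  180  72]
 [255 255 255 255 233 178 125 122 188 229 241 243 242 240 240 242 247 255
  190  70]
 [255 255 255 255 246 244 234 234 243 243 243 241 241 243 244 244 244 250
  255 115]
 [255 255 255 245 239 244 243 243 244 242 243 243 243 244 242 242 246 251
  255 186]
 [255 255 254 237 240 241 241 243 243 243 243 242 242 243 244 250 254 254
  223 120]]
0.174 [215.29 131.  ] [374.38 217.65]
0.19 [214.93 125.61] [376.28 216.53]
0.2 [214.71 122.2 ] [377.5  215.81]
0.21 [214.48 118.76] [378.75 215.08]
0.229 [214.03 112.12] [381.18 213.65]
eye proj (np.float64(216.14827520339458), np.float64(135.7333086107914)) (np.float64(372.20405316005474), np.float64(219.05166043509746))
```

Emit:
{"api": "arm_command", "payload": {
  "gripper": [-1,-1,-1,-1,-1,-1],
  "translation": [
    [0,1.6,-0.2],
    [0,0,0],
    [5,0,0],
    [5,0,0],
    [2,0,0],
    [0,0,0]
  ],
  "twist": [
    [0,0.002,0.002],
    [0,0,0],
    [0,0,0],
    [0,0,0],
    [0,0,0],
    [0,0,0]
  ]
}}

```text
clock: 17.5
eef_pos: [0.5412, -0.2757, 0.2382]
tool_rot: [-0.183, 1.564, 0.184]
ft_force: [1.0, 0.1, -0.9]
opening: 0.219
```

Run:
```python
from h import *
s,p,M=state();print(s["clock"],p,delta([.5416,-.2759,.238],13.4), s["ft_force"])
```

```text
17.5 [ 0.54116741 -0.27565795  0.23815387] [[0.2, -0.3, 0.4], 'jawheading', np.float64(13.4), 'tilt', [1.0, -0.0004, 0.0014], 'twist x', np.float64(-0.0003)] [ 0.95562768  0.08240096 -0.92949976]
```

Emit:
{"api": "arm_command", "payload": {
  "gripper": [-1,-1,-1,-1,-1],
  "translation": [
    [2,-0.3,0.4],
    [2,0,0],
    [2,0,0],
    [2,0,0],
    [0,0,0]
  ],
  "twist": [
    [0,-0.001,0],
    [0,0,0],
    [0,0,0],
    [0,0,0],
    [0,0,0]
  ]
}}

```text
clock: 18.12
eef_pos: [0.5416, -0.2759, 0.2302]
tool_rot: [-0.183, 1.563, 0.184]
ft_force: [0.0, 0.3, -1.1]
opening: 0.218
```

Emit:
{"api": "arm_command", "payload": {
  "gripper": [-1,-1,-1],
  "translation": [
    [2,0,0],
    [2,0,0],
    [0,0,0]
  ],
  "twist": [
    [0,0,0],
    [0,0,0],
    [0,0,0]
  ]
}}

```text
clock: 18.5
eef_pos: [0.5416, -0.2759, 0.2263]
tool_rot: [-0.183, 1.563, 0.184]
ft_force: [0.8, -0.2, -1.2]
opening: 0.213
```

Emit:
{"api": "arm_command", "payload": {
  "gripper": [-1,-1,-1,-1,-1],
  "translation": [
    [2,0,0],
    [2,0,0],
    [2,0,0],
    [2,0,0],
    [0,0,0]
  ],
  "twist": [
    [0,0,0],
    [0,0,0],
    [0,0,0],
    [0,0,0],
    [0,0,0]
  ]
}}

```text
clock: 19.12
eef_pos: [0.5416, -0.2759, 0.2182]
tool_rot: [-0.183, 1.563, 0.184]
ft_force: [-0.7, -0.1, -0.6]
opening: 0.218
```

Run:
```python
from h import *
s,p,M=state();print(s["clock"],p,delta([.5416,-.2759,.1815],13.4), s["ft_force"],s["torque"])
for n in("scene","top"):
    q=snapshot(n); a=q["frame"][90:150,180:260] if n=="scene" else q["frame"][190:250,340:420]
    save(n+"9",cv2.resize(a,(800,600),interpolation=cv2.INTER_CUBIC))
```

```text
19.125 [ 0.54163031 -0.27585765  0.21824305] [[36.7, -0.0, -0.0], 'jawheading', np.float64(13.4), 'tilt', [1.0, -0.0003, 0.0003], 'twist x', np.float64(-0.0003)] [-0.72239135 -0.11296241 -0.56021186] [ 0.0337254  -0.01111705  0.00521564]
```

View pics/scene9.png

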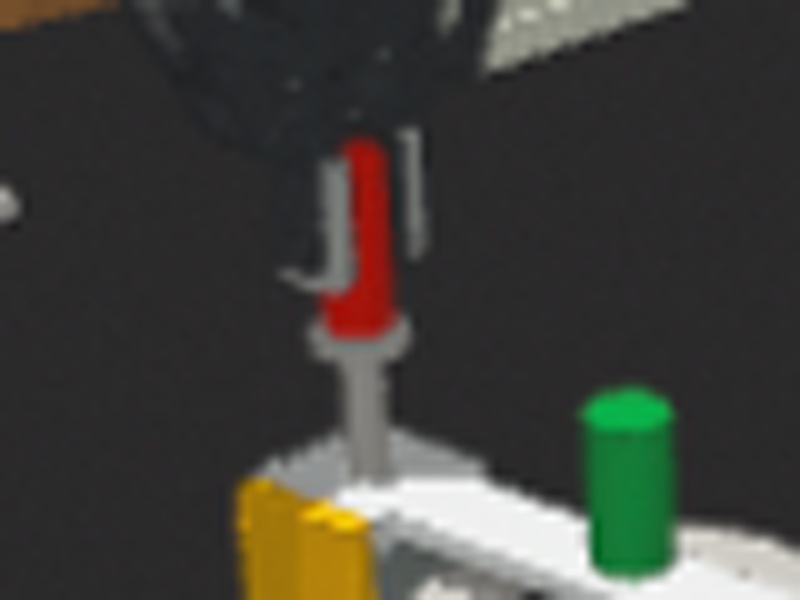

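View pics/top9.png

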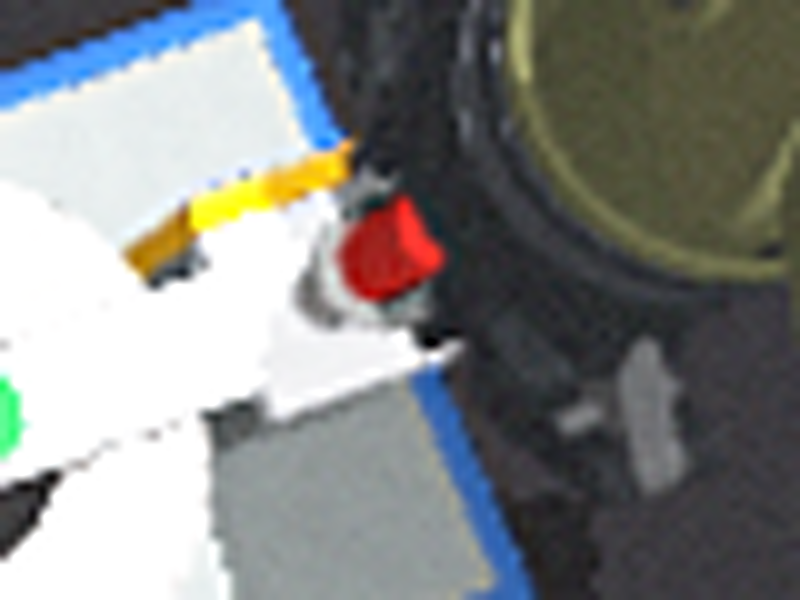

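The pin is in the eye: the shaft enters the plate at crop pixel (365,480), with no force. Inserting on down.

Emit:
{"api": "arm_command", "payload": {
  "gripper": [-1,-1,-1,-1,-1,-1,-1,-1],
  "translation": [
    [5,0,0],
    [5,0,0],
    [5,0,0],
    [5,0,0],
    [5,0,0],
    [5,0,0],
    [3,0,0],
    [0,0,0]
  ],
  "twist": [
    [0,0,0],
    [0,0,0],
    [0,0,0],
    [0,0,0],
    [0,0,0],
    [0,0,0],
    [0,0,0],
    [0,0,0]
  ]
}}

```text
clock: 20.23
eef_pos: [0.5416, -0.2759, 0.1852]
tool_rot: [-0.183, 1.563, 0.184]
ft_force: [-0.3, -0.1, -0.7]
opening: 0.217
```

Emit:
{"api": "arm_command", "payload": {
  "gripper": [-1,-1,-1,-1,-1],
  "translation": [
    [1,0,0],
    [1,0,0],
    [1,0,0],
    [1,0,0],
    [0,0,0]
  ],
  "twist": [
    [0,0,0],
    [0,0,0],
    [0,0,0],
    [0,0,0],
    [0,0,0]
  ]
}}

```text
clock: 20.85
eef_pos: [0.5418, -0.2759, 0.1815]
tool_rot: [-0.183, 1.563, 0.183]
ft_force: [-0.4, 0.4, -0.0]
opening: 0.219
```

Emit:
{"api": "arm_command", "payload": {
  "gripper": [-1,-1,-1],
  "translation": [
    [1,0,0],
    [1,0,0],
    [0,0,0]
  ],
  "twist": [
    [0,0,0],
    [0,0,0],
    [0,0,0]
  ]
}}

```text
clock: 21.22
eef_pos: [0.5419, -0.276, 0.1814]
tool_rot: [-0.184, 1.562, 0.183]
ft_force: [-2.5, 1.4, 12.0]
opening: 0.219
```

Run:
```python
from h import *
s,p,M=state();print(s["clock"],p, s["ft_force"],s["torque"])
q=snapshot("scene"); a=q["frame"][90:150,180:260]
save("scene10",cv2.resize(a,(800,600),interpolation=cv2.INTER_CUBIC))
```

```text
21.225 [ 0.54185253 -0.27602549  0.18135113] [-2.52633488  1.43315271 11.9811053 ] [0.35834006 0.84049489 0.01491311]
```

View pics/scene10.png

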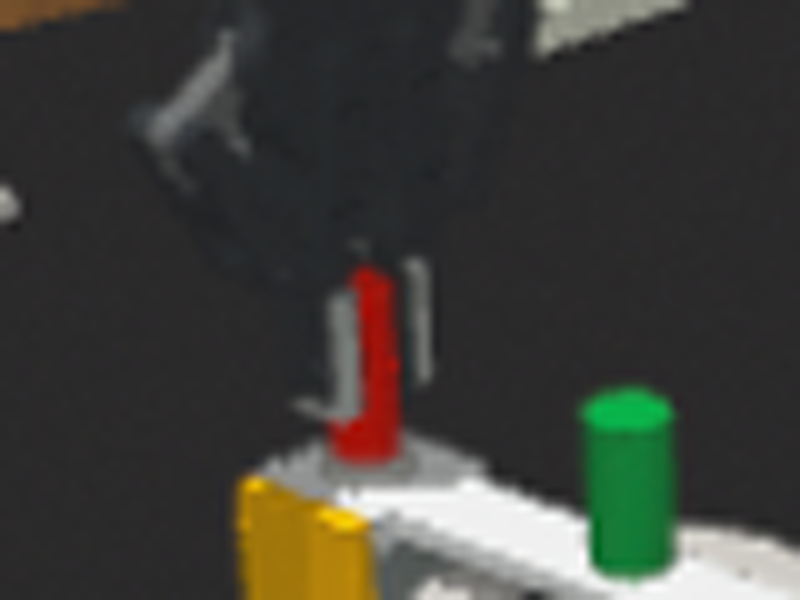

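Emit:
{"api": "arm_command", "payload": {
  "gripper": [-1,0.2,0.2,0.2,0.2,0.2,0.2,0.2,0.2,0.2,0.2,0.2],
  "translation": [
    [-1.5,0,0],
    [0,0,0],
    [0,0,0],
    [0,0,0],
    [0,0,0],
    [0,0,0],
    [-10,0,0],
    [-25,0,0],
    [-25,0,0],
    [-25,0,0],
    [-25,0,0],
    [0,0,0]
  ],
  "twist": [
    [0,0,0],
    [0,0,0],
    [0,0,0],
    [0,0,0],
    [0,0,0],
    [0,0,0],
    [0,0,0],
    [0,0,0],
    [0,0,0],
    [0,0,0],
    [0,0,0],
    [0,0,0]
  ]
}}

```text
clock: 22.78
eef_pos: [0.5431, -0.2766, 0.2936]
tool_rot: [-0.185, 1.558, 0.181]
ft_force: [0.9, -0.2, 0.0]
opening: 0.603
```

Emit:
{"api": "arm_command", "payload": {
  "gripper": [0.2,0.2,0.2,0.2,0.2,0.2,0.2,0.2],
  "translation": [
    [0,40,10],
    [0,40,10],
    [0,40,10],
    [0,40,10],
    [0,40,10],
    [0,40,10],
    [0,0,0],
    [0,0,0]
  ],
  "twist": [
    [0,0,0],
    [0,0,0],
    [0,0,0],
    [0,0,0],
    [0,0,0],
    [0,0,0],
    [0,0,0],
    [0,0,0]
  ]
}}

```text
clock: 23.78
eef_pos: [0.5441, -0.0293, 0.2905]
tool_rot: [-0.184, 1.564, 0.183]
ft_force: [0.0, -0.3, 0.8]
opening: 0.601
```

Run:
```python
from m1 import *
s,p,M=state();print(s["clock"],p, s["ft_force"],s["opening"])
P={}
for n in("scene","top"):
    q=snapshot(n);P[n]=q; save(n+"11f",q["frame"]); a=q["frame"][90:180,180:300] if n=="scene" else q["frame"][190:280,290:410]
    save(n+"11",cv2.resize(a,(800,600),interpolation=cv2.INTER_CUBIC))
go(P,"red",{"top":(355,195,395,240),"scene":(205,100,230,145)},.165,.215,.010,[.5415,-.276])
go(P,"green",{"top":(320,215,350,245),"scene":(230,120,255,155)},.160,.205,.012,[.516,-.186])
X=cloud(P["top"]);m=cmask(P["top"],"red",(355,195,395,240));print("red z max",np.percentile(X[m][:,2],95))
```

```text
23.775 [ 0.54412051 -0.02926983  0.29047714] [ 0.0142337  -0.28181013  0.82736582] 0.6009976906826904
red top area 114 130 [ 0.5421 -0.2784]
red scene area 153 143 [ 0.5405 -0.2773]
 both [ 0.5414 -0.278 ] [-0.14  0.3  -0.4   0.01]
green top area 112 144 [ 0.5176 -0.1854]
green scene area 162 173 [ 0.5151 -0.1856]
 both [ 0.5168 -0.1851] [-0.1   0.36 -0.42  0.23]
red z max 0.21777393550872046
```

View pics/scene11.png

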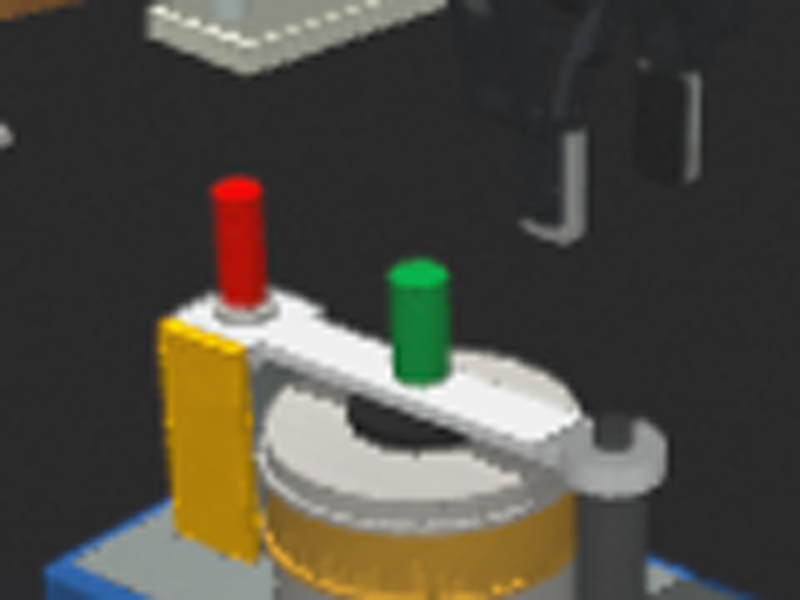

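View pics/top11.png

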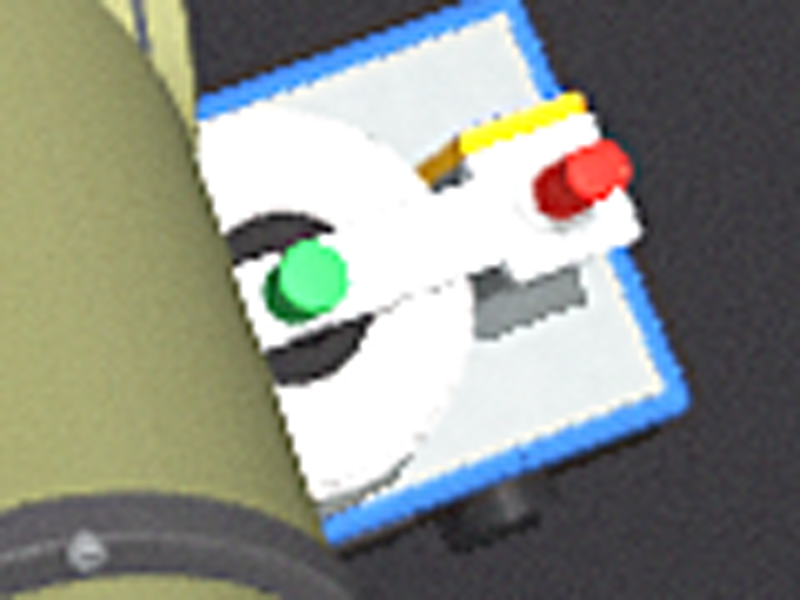

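View pics/scene11f.png

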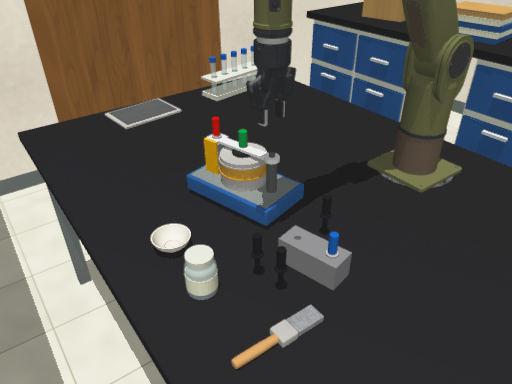

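The scene crop shows the red pin upright with its collar on the bar (240,305) and the bar against the yellow stop. The full picture shows the blue pin (333,243), jar, dish and brush where they were. Handing in.

```bash
python3 -c "
from cell import manip
print(manip.job_done())"
```

```text
the job is handed in; nothing more can be done
None
```

The shaker is closed and locked. I handed the job in at about 24 s of the 61 s allowed.

**What I did:**
- **Bar:** I pushed the clamp bar round by its green knob until it stopped moving against the yellow stop, with a push of about 14 N.
- **Pin:** I took the red-handled pin from the stand and lowered it through the eye. It met no noticeable resistance until the collar touched the bar, at about 12 N. I then let go and moved the arm clear.

**Last checks:**
- **Pin depth:** At contact the tool height put the pin tip at 105 mm, which is what a fully seated pin gives. After release the handle top measured about 218 mm in depth, against the expected 215 mm. The picture shows the collar on the bar.
- **Bar:** The knob is within 1 mm of where it was before the pin went in.
- **Other things:** The blue pin, jar, dish, brush and black look-alikes look unmoved in the final picture. I compared these by eye and did not measure them.

**Disagreements:**
- The two cameras differed by 1–2.5 mm on the handle and knob positions.
- The final fit of the red handle is about 2 mm from where the gripper released it. That is within the calibration error plus the pin's play in the hole.

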